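# Restock the nut trays, old stock to the front

### The job

Each of the two stock trays has one old nut in its rear pocket, a large one in one tray and a medium one in the other. Bring each old nut forward into the front pocket of its own tray (the end with the card, nearer the robot), and put the loose nut of the same size behind it in the rear pocket. All four nuts must lie flat and wholly inside their pockets; leave the odd small nut and the two bolts where they lie.

Things in the scene. Friction and masses are not known exactly. Their poses are not given: they have to be found in the camera images.
- tray_large: dark steel tray fixed to the bench, 149 mm long (x, away from the robot), 76 wide (y), walls and mid rib 8 high, 3 thick; two pockets 70 x 70 mm inside, floor 3 mm above the bench, centred at tray x = -36.5 (front) and +36.5 mm (rear), y = 0; origin centre of underside. Ledge with blank card 21 mm out at the front end. Looks like the other tray; at the start holds the old large nut
- tray_medium: dark steel tray fixed to the bench, 149 mm long (x, away from the robot), 76 wide (y), walls and mid rib 8 high, 3 thick; two pockets 70 x 70 mm inside, floor 3 mm above the bench, centred at tray x = -36.5 (front) and +36.5 mm (rear), y = 0; origin centre of underside. Ledge with blank card 21 mm out at the front end. Looks like the other tray; at the start holds the old medium nut
- old_nut_large: the old large nut, at the start in the rear pocket of tray_large, not always in the middle of it: hex nut lying flat, brown, 45 mm across the flats, 51 mm across the corners, 24 mm high, 0.21 kg, with a round hole; origin at the centre of its underside, z up; the flats face along its own x axis and at every 60 degrees from it, corners along y
- old_nut_medium: the old medium nut, at the start in the rear pocket of tray_medium, not always in the middle of it: hex nut lying flat, light grey, 36 mm across the flats, 41 mm across the corners, 19 mm high, 0.11 kg, with a round hole; origin at the centre of its underside, z up; the flats face along its own x axis and at every 60 degrees from it, corners along y
- new_nut_large: the new large nut, loose on the bench: hex nut lying flat, brown, 45 mm across the flats, 51 mm across the corners, 24 mm high, 0.21 kg, with a round hole; origin at the centre of its underside, z up; the flats face along its own x axis and at every 60 degrees from it, corners along y
- new_nut_medium: the new medium nut, loose on the bench: hex nut lying flat, light grey, 36 mm across the flats, 41 mm across the corners, 19 mm high, 0.11 kg, with a round hole; origin at the centre of its underside, z up; the flats face along its own x axis and at every 60 degrees from it, corners along y
- odd_nut_small: small dark rusty hex nut, 30 mm across the flats, 34 mm across the corners, 16 mm high, loose on the bench; has no tray, leave it; origin at the centre of its underside
- bolt_dark: dark rusty hex bolt lying on its side on the bench, 89 mm long (its y axis, head at +y), head 34 mm wide and 30 mm high; leave it; origin under its middle
- bolt_grey: light grey hex bolt lying on its side on the bench, 71 mm long (its y axis, head at +y), head 27 mm wide and 24 mm high; leave it; origin under its middle
Mind the look-alikes: they are no part of the job. Leave any pink look-alike of the new_nut_large alone.

How it is judged:
By the outcome, as a careful person would: the job done as asked, in the order asked, and still so for the second after the job is handed in, with the robot touching nothing.
It also fails if it takes over 90 s, if anything falls off the work surface, if the arm or the gripper's body presses on something with over 40 N, if the wrist force passes 120 N, or if a joint passes its speed limit or range.

### The arm

A 7-joint arm with a two-finger parallel gripper is mounted at the origin on the work surface; the furniture and walls round the work are solid. World frame = base frame: x ahead of the robot, y to its left, z up, the work surface at z = 0. Lengths are in m, angles in rad, forces in N, time in s.
With the tool pointing down it reaches from about 0.425 to 0.975 m from the base axis. Payload 16.7 kg.
Tool frame: the origin (TCP) lies midway between the tips of the shut fingers; the grasp point (between the pads) lies 19 mm behind it; z points along the fingers, y is the line along which they close (so a half turn about z gives the same grasp; the last joint's range is limited). The gripper opens to 85 mm and grips with 20 to 120 N. Pads are 22 mm wide; open, the fingers measure 114 mm over their backs; the gripper's body (76 mm by 85 mm) begins 54 mm behind the grasp point. The pads swing forward as they close: fully open they stand 13 mm farther back than shut.
Start: joints at [1.175, 0.426, 0.074, 1.606, -0.034, 1.111, -0.067], TCP at [0.165, -0.655, 0.231] pointing down, gripper open.
Joint ranges: [-2.85, 2.85], [-0.5, 2.14], [-1.23, 1.37], [0.21, 2.46], [-1.02, 4.16], [0.16, 2.05], [-2.73, 2.73]. Speed limits (rad/s): [1.89, 1.89, 2.39, 2.39, 3.01, 3.01, 3.01].

### API

Orientations are given as a 3x3 rotation matrix whose columns are the frame's x, y, z axes.
In Python, from rig import readout, vision, robot gives the robot as it stands.
- The arm moves only by the tool play_rows, never from a script. Its argument "plan" is a list of rows, each a list of 2 entries, a list of its own where there are three numbers: the shift along the world's x, y, z in cm, then the turn about the world's z in degrees. A call has 1 to 12 rows; each row shifts and turns the commanded pose from where the row before left it; what a row does not reach is not made up. A row lasts 1/10 s, in which the tool goes at most 50 mm and 8.59 degrees, less where a joint would pass 70% of its speed; a pose out of reach is approached as far as the arm can. A call with a gripper value outside its range is refused whole. "jaw" is the gripper command: -1 is fully open, 1 is shut, values between are in proportion, set as the call begins (left out, the last holds). The fingers move at their own pace and stop on an object; "force" is the grip in N (left out, the last holds). Time passes only in rows, so rows that do not move let the fingers close. It gives the time, the measured TCP pose, the force, the opening and the grip force at its end, in the units of the state.
- readout.get_obs(): the state, without advancing time (a new reading comes with each control period).
- vision.grab_frame(name): name is "side" or "top"; returns (picture, depth): 400x640x3 uint8, red, green, blue; 400x640 float32, m along the optical axis (not along the pixel's ray), 0 where there is no reading.
- vision.camera_params(name): a dict with "mtx" (3x3 intrinsics, pixels), "view" (4x4, takes a point from world to camera coordinates). Camera axes: x right, y down, z forward; pixel columns grow to the right and rows downward; lengths in m; the calibration is good to about 2 mm. A picture is of the moment at which its call begins. camera_params takes no time and is no camera call.
- robot.close_job(): hands the job in; it is judged then, once.
The state is a dict: "time_s": time; "joint_positions": joint angles; "joint_velocities": joint speeds; "effort": joint torques, N m; "position": TCP position; "orientation": TCP orientation; "ft_force": force on the tool from outside, world axes, zero at the start; "torque": the same for the moment, N m; "grip_width": finger opening in m; "grasp_force": force on a finger pad.
Only numpy, scipy, OpenCV 4.12 (cv2) and the standard library are available. Lean on these libraries where they do the work, as an engineer would, in place of code of your own. Each camera call takes 0.05 s, during which the arm holds its last target. There are 200 camera calls.

## Working session

There is one attempt and no reset: what is moved stays moved. The work goes in short steps, Python scripts to look and compute and a tool call to move; the robot and the scene stay as the last step left them, time stands still between calls to the robot, and variables do not carry over. Pictures are saved under pics/ and viewed, at most 14 in all, crops included, and the job is handed in when it is done.

Besides the shell and the picture viewer there is one more tool, called as a command line: name --argument value ..., lists and objects as JSON in quotes. play_rows: Moves the arm, as the interface text tells. Its arguments: {"type":"object","properties":{"plan":{"type":"array","items":{"type":"array"}},"jaw":{"type":"number"},"force":{"type":"number"}},"required":["plan"]}

```bash
ls; mkdir -p pics
python3 - <<'E'
from rig import readout, vision, robot
import cv2, numpy as np
for n in ("side","top"):
    p,d=vision.grab_frame(n); cv2.imwrite(f"pics/{n}0.png",p[:,:,::-1]); np.savez(f"{n}0.npz",p=p,d=d)
    c=vision.camera_params(n); print(n,np.round(c["mtx"],1).tolist(),np.round(c["view"],3).tolist())
o=readout.get_obs(); print(o["time_s"],o["position"],np.round(o["orientation"],3).tolist(),o["grip_width"],o["ft_force"])
E
```

```text
pics
side [[486.2, 0.0, 316.8], [0.0, 486.2, 198.3], [0.0, 0.0, 1.0]] [[0.997, -0.079, 0.015, -0.435], [-0.014, -0.356, -0.934, 0.095], [0.079, 0.931, -0.356, 0.872], [0.0, 0.0, 0.0, 1.0]]
top [[502.5, 0.0, 306.9], [0.0, 502.5, 202.4], [0.0, 0.0, 1.0]] [[-0.011, -1.0, 0.0, 0.126], [-0.992, 0.011, -0.126, 0.415], [0.126, -0.002, -0.992, 1.06], [0.0, 0.0, 0.0, 1.0]]
0.1 [ 0.16478566 -0.65418518  0.23067327] [[0.97, 0.244, -0.0], [0.244, -0.97, 0.001], [-0.0, -0.001, -1.0]] 0.08497572439028742 [ 0.00928776 -0.04792727  0.99800785]
```

View pics/top0.png

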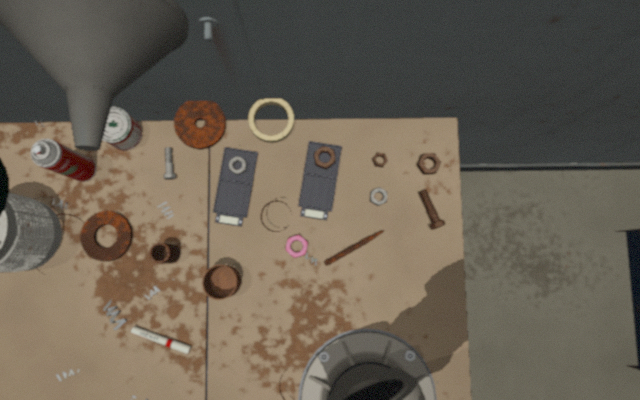

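View pics/side0.png

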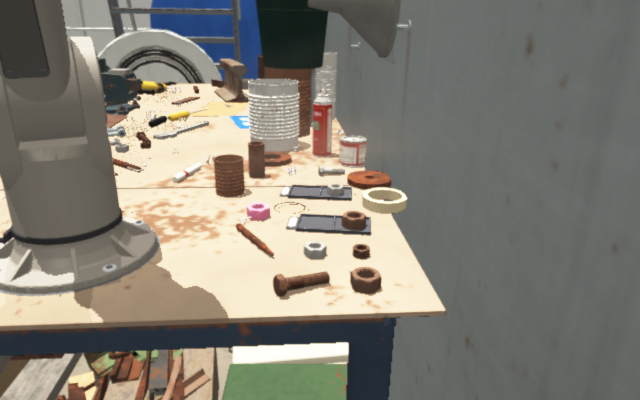

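Top view: the left tray at about (236,186) holds the grey nut (237,164), and the right tray at about (320,180) holds the brown one (325,156).

Candidates by pixel in the top view:
- **Large brown:** (428,163). The small rusty nut (380,159) is the odd one, and the pink one (297,246) is the look-alike.
- **Medium grey:** (378,197). The grey bolt is at (169,163) and the dark bolt at (432,209).

I'll measure these and check the choice in a close crop.

```bash
cat > h.py <<'E'
from rig import readout, vision, robot
import cv2, numpy as np
def ray(cam,uv,z):
    c=vision.camera_params(cam); K=np.array(c["mtx"]);V=np.array(c["view"]);R=V[:3,:3];t=V[:3,3]
    uv=np.atleast_2d(np.asarray(uv,float)); d=np.c_[uv,np.ones(len(uv))]@np.linalg.inv(K).T@R
    o=-R.T@t; return o+d*((z-o[2])/d[:,2])[:,None]
def cloud(cam,d):
    c=vision.camera_params(cam); K=np.array(c["mtx"]);V=np.array(c["view"])
    v,u=np.mgrid[:d.shape[0],:d.shape[1]]; P=np.stack([(u-K[0,2])/K[0,0]*d,(v-K[1,2])/K[1,1]*d,d],-1)
    return (P-V[:3,3])@V[:3,:3]
E
python3 - <<'E'
from h import *
f=np.load("top0.npz"); p,d=f["p"],f["d"]; W=cloud("top",d); Z=W[...,2]
print("bench z",np.median(Z[230:260,320:420]), "lamp zmin", [round(float(x),3) for x in np.percentile(Z[0:140,60:185][Z[0:140,60:185]>.2],[1,50])])
L=Z[0:150,0:190]; print("lamp xy range",W[0:150,0:190][L>.2].min(0),W[0:150,0:190][L>.2].max(0))
for n,(u,v),h in [("oldM",(237,164),.022),("oldL",(325,156),.027),("small",(380,159),.016),("newL",(428,163),.024),("newM",(378,197),.019),("pink",(297,246),.024)]:
    s=17; w=Z[v-s:v+s,u-s:u+s]; m=((w>h-.006)&(w<h+.01)).astype(np.uint8)
    k,lab,st,ce=cv2.connectedComponentsWithStats(m); i=1+st[1:,4].argmax()
    c,_=cv2.findContours((lab==i).astype(np.uint8),0,2); c=max(c,key=cv2.contourArea).reshape(-1,2)+[u-s,v-s]
    (cc,r)=cv2.minEnclosingCircle(c); X=ray("top",c,h); M=cv2.moments(c.reshape(-1,1,2)); cm=[M["m10"]/M["m00"],M["m01"]/M["m00"]]
    q=ray("top",[cm],h)[0]; rr=X[:,:2]-q[:2]; a=np.arctan2(rr[:,1],rr[:,0]); R=np.hypot(*rr.T)
    ph=np.angle(np.sum((R-R.mean())*np.exp(6j*a)))/6
    print(n,"pix",np.round(cm,1),"xyz",np.round(q,4),"Rmin/max mm",np.round([R.min()*1e3,R.max()*1e3],1),"corner deg",round(np.degrees(ph),1),"ztop",round(float(np.median(w[m>0])),4))
g=cv2.cvtColor(p,cv2.COLOR_RGB2HSV)
for n,(a,b) in [("M",(205,260)),("L",(290,348))]:
    m=cv2.inRange(g,(100,20,0),(140,255,110)); m[:, :a]=0; m[:,b:]=0; m[:138]=0; m[225:]=0
    k,lab,st,ce=cv2.connectedComponentsWithStats(m); i=1+st[1:,4].argmax()
    c,_=cv2.findContours((lab==i).astype(np.uint8),0,2); c=max(c,key=cv2.contourArea)
    X=(ray("top",c.reshape(-1,2),.008)[:,:2]*1e3).astype(np.float32)
    print("tray",n,cv2.minAreaRect(X), cv2.boundingRect(c))
cv2.imwrite("pics/c0.png",cv2.resize(p[115:235,200:460,::-1],None,fx=3,fy=3,interpolation=cv2.INTER_CUBIC))
E
```

```text
bench z 0.0006273382983072314 lamp zmin [0.217, 0.474]
lamp xy range [0.27983196 0.12351751 0.20000117] [0.65243966 0.69337201 1.10378497]
oldM pix [236.8 164.8] xyz [0.5017 0.2742 0.022 ] Rmin/max mm [16.1 20.5] corner deg -4.0 ztop 0.0223
oldL pix [323.8 156.6] xyz [0.5168 0.0836 0.027 ] Rmin/max mm [20.5 25.2] corner deg 8.7 ztop 0.0269
small pix [379.2 159.4] xyz [ 0.5117 -0.039   0.016 ] Rmin/max mm [13.3 16.7] corner deg 22.6 ztop 0.0161
newL pix [428.6 162.8] xyz [ 0.5011 -0.1457  0.024 ] Rmin/max mm [20.4 25.6] corner deg -25.6 ztop 0.0242
newM pix [378. 196.] xyz [ 0.4297 -0.0336  0.019 ] Rmin/max mm [16.6 20. ] corner deg -2.9 ztop 0.0192
pink pix [295.7 245.9] xyz [0.323  0.1465 0.024 ] Rmin/max mm [20.6 25.3] corner deg -13.2 ztop 0.0239
tray M ((520.6841430664062, 239.09765625), (1.0032718181610107, 7.055110454559326), 63.8670539855957) (253, 156, 2, 4)
tray L ((520.48583984375, 115.73802185058594), (6.412490367889404, 6.351611137390137), 43.77988815307617) (308, 155, 4, 4)
```

View pics/c0.png

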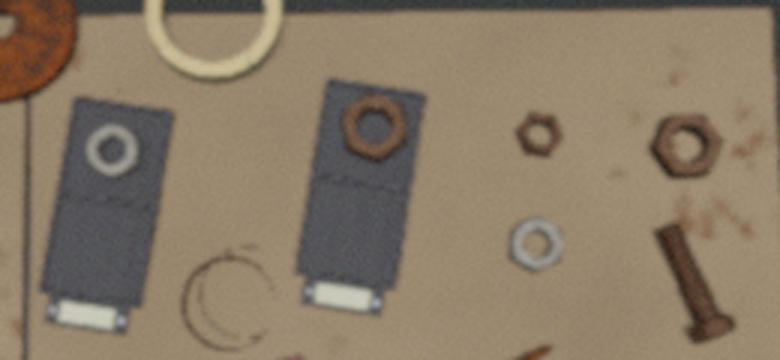

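The crop confirms the choice. From the nut radii, the large new nut is at top pixel (428,163) and the medium at (378,196). The odd small nut is at (379,159) and the pink one at (296,246). Next I need the tray poses.

Run:
```python
from h import *
f=np.load("top0.npz"); p,d=f["p"],f["d"]
g=cv2.GaussianBlur(p,(3,3),0); print(g[195,235],g[195,318],g[215,255])
diff=g[...,0].astype(int)-g[...,2]
for n,(a,b) in [("M",(205,265)),("L",(290,350))]:
    m=((diff<12)&(g.max(-1)<110)).astype(np.uint8); m[:,:a]=0; m[:,b:]=0; m[:138]=0; m[235:]=0
    m=cv2.morphologyEx(m,2,np.ones((3,3)))
    k,lab,st,ce=cv2.connectedComponentsWithStats(m); i=1+st[1:,4].argmax()
    c,_=cv2.findContours((lab==i).astype(np.uint8),0,2); c=max(c,key=cv2.contourArea)
    X=(ray("top",c.reshape(-1,2),.008)[:,:2]*1e3).astype(np.float32)
    r=cv2.minAreaRect(X); print(n,r,cv2.boundingRect(c)); print(np.round(cv2.boxPoints(r)).tolist())
W=cloud("top",d)
for a,b in [((205,138),(265,235)),((290,135),(350,230))]:
    w=W[a[1]:b[1],a[0]:b[0]]; m=(w[...,2]>.0055)&(w[...,2]<.0105)
    print(m.sum(), cv2.minAreaRect((w[m][:,:2]*1e3).astype(np.float32)))
```

```text
[83 82 87] [82 83 87] [152 134 109]
M ((463.7765197753906, 279.98443603515625), (73.1376953125, 151.9061279296875), 80.79537963867188) (214, 148, 43, 71)
[[383.0, 256.0], [533.0, 232.0], [545.0, 304.0], [395.0, 328.0]]
L ((475.0234069824219, 93.0465087890625), (71.97344970703125, 152.80369567871094), 80.20311737060547) (300, 142, 41, 71)
[[394.0, 71.0], [544.0, 45.0], [556.0, 116.0], [406.0, 142.0]]
665 ((458.3641052246094, 281.53662109375), (129.1635284423828, 214.28587341308594), 89.26364135742188)
646 ((471.0283203125, 98.7447280883789), (118.77323150634766, 199.8079833984375), 89.47099304199219)
```

Run:
```python
from h import *
f=np.load("top0.npz"); W=cloud("top",f["d"])
w=W[0:155,0:195].reshape(-1,3); 
for lo,hi in [(.15,.3),(.3,.4),(.4,.5),(.5,.6),(.6,.8),(.8,1.2)]:
    q=w[(w[:,2]>lo)&(w[:,2]<hi)]
    if len(q): print(lo,len(q),np.round(q.min(0),3),np.round(q.max(0),3))
w=W[100:400,0:290].reshape(-1,3); w=w[w[:,2]>.08]; 
print(np.round(np.percentile(w,[1,50,99],axis=0),3))
f=np.load("side0.npz"); W=cloud("side",f["d"]); w=W[0:55,335:400].reshape(-1,3)
w=w[f["d"][0:55,335:400].ravel()>0]
print("side cone",np.round(np.percentile(w,[2,50,98],axis=0),3))
for u,v in [(380,50),(385,20),(350,10),(290,20),(270,70)]: print(u,v,np.round(W[v,u],3))
```

```text
0.15 2936 [0.492 0.309 0.15 ] [0.653 0.722 0.3  ]
0.3 690 [0.559 0.287 0.3  ] [0.653 0.632 0.4  ]
0.4 10196 [0.442 0.277 0.4  ] [0.652 0.55  0.5  ]
0.5 5134 [0.553 0.314 0.5  ] [0.618 0.509 0.542]
0.8 109 [0.28  0.124 1.104] [0.28  0.124 1.104]
[[0.238 0.124 0.082]
 [0.418 0.611 0.176]
 [0.52  0.704 1.104]]
side cone [[0.515 0.292 0.26 ]
 [0.609 0.369 0.374]
 [0.649 1.577 0.433]]
380 50 [0.611 0.373 0.326]
385 20 [0.606 0.316 0.394]
350 10 [0.536 0.377 0.413]
290 20 [0.405 0.62  0.387]
270 70 [0.344 0.859 0.226]
```

Run:
```python
from h import *
f=np.load("top0.npz"); A=cloud("top",f["d"])[0:155,0:195].reshape(-1,3)
f=np.load("side0.npz"); B=cloud("side",f["d"])[0:60,330:405].reshape(-1,3)
for n,w in (("top",A),("side",B)):
  w=w[(w[:,0]<.7)&(w[:,1]<.7)]
  for lo in np.arange(.15,.56,.04):
    q=w[(w[:,2]>lo)&(w[:,2]<lo+.04)]
    if len(q)>5:
        r=np.hypot(q[:,0]-.5025,q[:,1]-.274); i=r.argmin(); print(n,round(lo,2),len(q),"dist rear M",round(r.min(),3),np.round(q[i],3), "front M",round(np.hypot(q[:,0]-.4305,q[:,1]-.2855).min(),3), "xyrange",np.round([*q.min(0)[:2],*q.max(0)[:2]],2))
```

```text
top 0.15 1113 dist rear M 0.159 [0.65  0.333 0.188] front M 0.224 xyrange [0.49 0.33 0.65 0.7 ]
top 0.19 814 dist rear M 0.156 [0.65  0.325 0.225] front M 0.223 xyrange [0.49 0.32 0.65 0.7 ]
top 0.23 609 dist rear M 0.153 [0.65  0.316 0.268] front M 0.222 xyrange [0.65 0.32 0.65 0.67]
top 0.27 428 dist rear M 0.151 [0.649 0.312 0.284] front M 0.22 xyrange [0.65 0.31 0.65 0.65]
top 0.31 274 dist rear M 0.13 [0.623 0.324 0.35 ] front M 0.195 xyrange [0.62 0.3  0.65 0.62]
top 0.35 228 dist rear M 0.106 [0.587 0.338 0.39 ] front M 0.161 xyrange [0.58 0.29 0.65 0.6 ]
top 0.39 900 dist rear M 0.095 [0.566 0.345 0.427] front M 0.121 xyrange [0.44 0.28 0.65 0.43]
top 0.43 5019 dist rear M 0.095 [0.572 0.338 0.433] front M 0.118 xyrange [0.44 0.28 0.65 0.55]
top 0.47 5916 dist rear M 0.1 [0.57  0.347 0.47 ] front M 0.145 xyrange [0.52 0.3  0.63 0.53]
top 0.51 3597 dist rear M 0.118 [0.596 0.346 0.511] front M 0.171 xyrange [0.56 0.33 0.61 0.5 ]
side 0.27 131 dist rear M 0.159 [0.649 0.336 0.309] front M 0.218 xyrange [0.62 0.34 0.65 0.7 ]
side 0.31 560 dist rear M 0.126 [0.601 0.353 0.35 ] front M 0.181 xyrange [0.58 0.29 0.65 0.69]
side 0.35 913 dist rear M 0.103 [0.572 0.35  0.388] front M 0.15 xyrange [0.53 0.26 0.65 0.42]
side 0.39 1316 dist rear M 0.091 [0.568 0.337 0.424] front M 0.123 xyrange [ 0.37 -0.81  0.65  0.42]
side 0.43 224 dist rear M 0.092 [0.558 0.347 0.434] front M 0.124 xyrange [0.49 0.29 0.65 0.4 ]
```

play_rows --plan '[[[2.6,3.4,-0.8],-0.6],[[2.6,3.4,-0.8],-0.6],[[2.6,3.4,-0.8],-0.6],[[2.6,3.4,-0.8],-0.6],[[2.6,3.4,-0.8],-0.6],[[2.6,3.4,-0.8],-0.6],[[2.6,3.4,-0.8],-0.6],[[2.6,3.4,-0.8],-0.6],[[2.6,3.4,-0.8],-0.6]]' --jaw -0.53 --force 40

```text
time_s: 1.0
position: [0.3995, -0.347, 0.159]
orientation: [[0.988, 0.151, -0.0], [0.151, -0.988, 0.0], [-0.0, -0.0, -1.0]]
ft_force: [0.4, 0.1, 0.0]
grip_width: 0.0653
grasp_force: 0.0
```

play_rows --plan '[[[1.1,4.0,-0.7],0],[[1.1,4.0,-0.7],0],[[1.1,4.0,-0.7],0],[[1.1,4.0,-0.7],0],[[1.1,4.0,-0.7],0],[[1.1,4.0,-0.7],0],[[1.1,4.0,-0.7],0],[[1.1,4.0,-0.7],0],[[1.1,4.0,-0.7],0],[[1.1,4.0,-0.7],0],[[0.7,3.1,-0.7],0]]'

```text
time_s: 2.1
position: [0.5162, 0.0851, 0.0819]
orientation: [[0.988, 0.153, 0.0], [0.153, -0.988, 0.001], [0.0, -0.001, -1.0]]
ft_force: [0.8, -1.4, -0.6]
grip_width: 0.0653
grasp_force: 0.0
```

Run:
```python
from h import *
o=readout.get_obs(); print(o["position"],o["grip_width"])
p,d=vision.grab_frame("side"); cv2.imwrite("pics/s1.png",cv2.resize(p[100:300,220:480,::-1],None,fx=3,fy=3))
p,d=vision.grab_frame("top"); cv2.imwrite("pics/t1.png",cv2.resize(p[60:260,200:460,::-1],None,fx=3,fy=3))
```

```text
[0.51621697 0.08511518 0.08192784] 0.06525586444186378
```

View pics/s1.png

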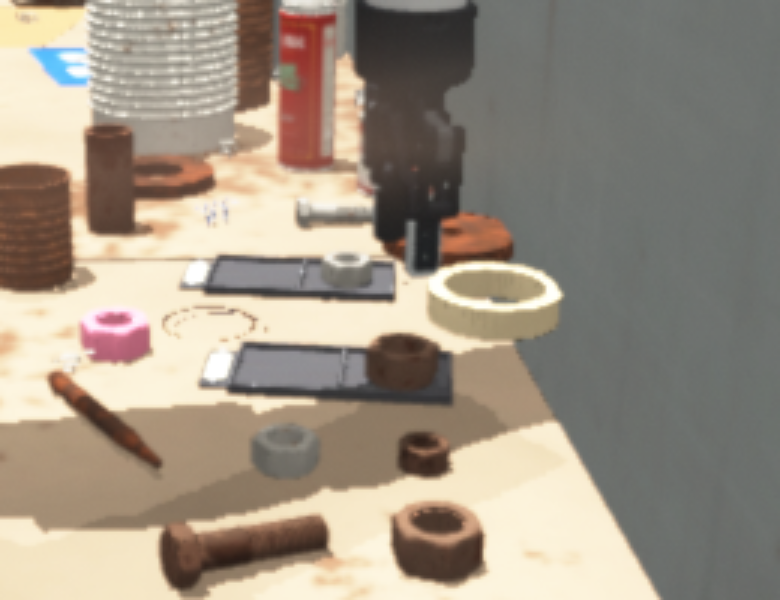

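The side view shows the open gripper over the old large nut, crop (402,360). All the other objects are undisturbed.

play_rows --plan '[[[0.1,-0.1,-2.0],0],[[0,0,-2.0],0],[[0,0,-1.6],0],[[0,0,-1.0],0],[[0,0,-0.6],0],[[0,0,0],0]]'

```text
time_s: 2.8
position: [0.5165, 0.0812, 0.0099]
orientation: [[0.988, 0.152, -0.001], [0.152, -0.988, -0.0], [-0.001, 0.0, -1.0]]
ft_force: [0.5, -0.3, 0.3]
grip_width: 0.0653
grasp_force: 0.0
```

play_rows --plan '[[[0,0,0],0],[[0,0,0],0],[[0,0,0],0],[[0,0,0],0],[[0,0,0],0],[[0,0,0],0]]' --jaw 1 --force 40

```text
time_s: 3.4
position: [0.5173, 0.0815, 0.0112]
orientation: [[0.988, 0.152, 0.001], [0.152, -0.988, 0.0], [0.001, -0.0, -1.0]]
ft_force: [-1.8, -0.5, 7.1]
grip_width: 0.0439
grasp_force: 40.6
```

play_rows --plan '[[[0,0,1.0],0],[[0,0,1.4],0],[[0,0,1.0],0],[[-1.5,0.4,0],0],[[-2.0,0.5,0],0],[[-2.0,0.5,0],0],[[-2.0,0.4,0],0],[[0,0,0],0]]'

```text
time_s: 4.2
position: [0.4398, 0.0997, 0.0451]
orientation: [[0.988, 0.153, -0.0], [0.153, -0.988, -0.0], [-0.001, 0.0, -1.0]]
ft_force: [0.1, -1.1, -1.5]
grip_width: 0.044
grasp_force: 42.1
```

Run:
```python
from h import *
o=readout.get_obs(); print(o["position"],o["grip_width"],o["grasp_force"],o["ft_force"])
p,d=vision.grab_frame("side"); cv2.imwrite("pics/s2.png",cv2.resize(p[120:270,240:440,::-1],None,fx=3,fy=3))
```

```text
[0.43983551 0.09970566 0.04508631] 0.044036624959682136 42.11807737368531 [ 0.09998581 -1.05579239 -1.5237842 ]
```

View pics/s2.png

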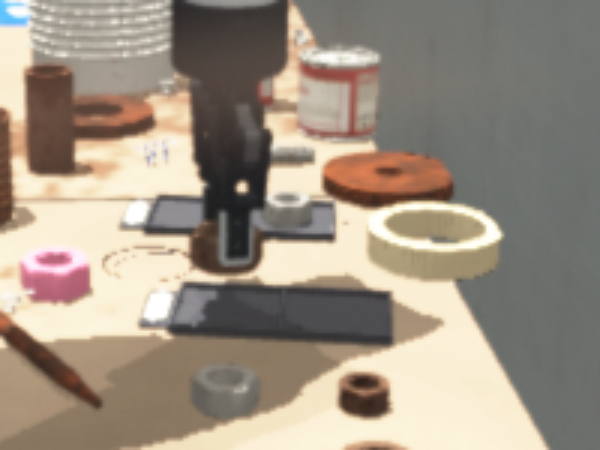

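The nut is held over the front pocket, crop (228,245), and the rear pocket is empty. I'll lower it and release.

play_rows --plan '[[[0.2,0,-1.3],0],[[0,0,-1.0],0],[[0,0,-0.6],0],[[0,0,-0.35],0],[[0,0,0],0]]'

```text
time_s: 4.75
position: [0.4437, 0.0994, 0.0113]
orientation: [[0.988, 0.152, -0.001], [0.152, -0.988, -0.0], [-0.001, 0.0, -1.0]]
ft_force: [0.7, -0.1, -2.0]
grip_width: 0.0438
grasp_force: 42.6
```

play_rows --plan '[[[0,0,0],0],[[0,0,0],0],[[0,0,0],0],[[0,0,0.5],0],[[0,0,1.5],0],[[0,0,2.5],0],[[0,0,2.5],0]]' --jaw -0.53

```text
time_s: 5.45
position: [0.4435, 0.0995, 0.0828]
orientation: [[0.988, 0.152, -0.001], [0.152, -0.988, 0.0], [-0.001, -0.0, -1.0]]
ft_force: [-0.0, -0.2, 0.5]
grip_width: 0.0656
grasp_force: 0.0
```

play_rows --plan '[[[0.8,-3.5,0],3.7],[[0.8,-3.5,0],3.7],[[0.8,-3.5,0],3.7],[[0.8,-3.5,0],3.7],[[0.8,-3.5,0],3.7],[[0.8,-3.5,0],3.7],[[0.9,-3.5,0],3.5],[[0,0,-2.5],0],[[0,0,-2.5],0],[[0,0,-1.5],0],[[0,0,-0.8],0],[[0,0,0],0]]'

```text
time_s: 6.65
position: [0.5005, -0.1453, 0.0083]
orientation: [[0.825, 0.566, -0.001], [0.566, -0.825, 0.0], [-0.001, -0.001, -1.0]]
ft_force: [-1.3, 0.1, -0.3]
grip_width: 0.0653
grasp_force: 0.0
```

play_rows --plan '[[[0,0,0],0],[[0,0,0],0],[[0,0,0],0],[[0,0,0],0],[[0,0,0],0],[[0,0,0],0]]' --jaw 1

```text
time_s: 7.25
position: [0.5016, -0.1456, 0.01]
orientation: [[0.825, 0.565, 0.002], [0.565, -0.825, -0.0], [0.001, 0.001, -1.0]]
ft_force: [-1.0, 1.1, 7.7]
grip_width: 0.044
grasp_force: 40.5
```

Run:
```python
from h import *
p,d=vision.grab_frame("side"); cv2.imwrite("pics/s3.png",cv2.resize(p[150:310,240:440,::-1],None,fx=3,fy=3))
```

```text
(no output)
```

View pics/s3.png

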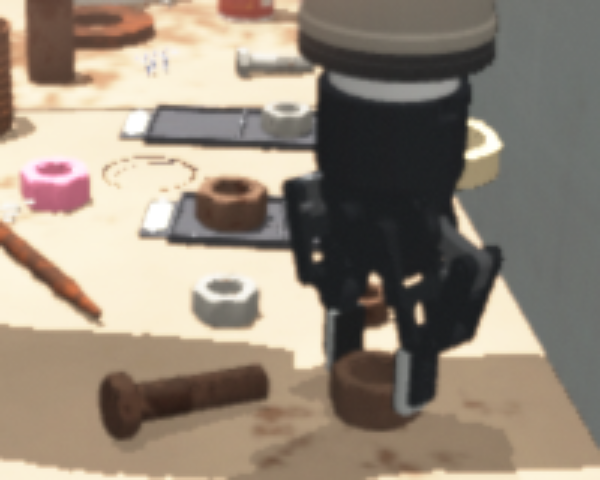

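The nut is gripped on its flats, crop (380,385). The old large nut sits flat in the front pocket, crop (232,205). I'll carry the new one to the rear pocket.

play_rows --plan '[[[0,0,1.5],0],[[0,0,2.0],0],[[0,0,2.0],0],[[0.2,3.2,0],-4.9],[[0.2,3.2,0],-4.9],[[0.2,3.4,0],-4.9],[[0.2,3.4,0],-4.9],[[0.2,3.4,0],-4.9],[[0.2,3.4,0],-4.9],[[0,3.2,0],-4.9],[[0,0,0],0]]'

```text
time_s: 8.4
position: [0.513, 0.0916, 0.0647]
orientation: [[1.0, 0.005, 0.001], [0.005, -1.0, 0.002], [0.002, -0.002, -1.0]]
ft_force: [-0.0, -0.7, -2.5]
grip_width: 0.044
grasp_force: 42.4
```

play_rows --plan '[[[0,0,-2.0],0],[[0,0,-0.6],0],[[0,0,0],0]]'

```text
time_s: 8.7
position: [0.5123, 0.0859, 0.0374]
orientation: [[1.0, 0.002, -0.001], [0.002, -1.0, -0.0], [-0.001, 0.0, -1.0]]
ft_force: [-0.1, -0.3, -0.5]
grip_width: 0.0439
grasp_force: 42.4
```

play_rows --plan '[[[0.1,0.1,-1.2],0],[[0,0,-0.8],0],[[0,0,-0.5],0],[[0,0,0],0]]'

```text
time_s: 9.1
position: [0.514, 0.0873, 0.0126]
orientation: [[1.0, 0.002, -0.0], [0.002, -1.0, -0.0], [-0.0, 0.0, -1.0]]
ft_force: [0.0, -0.1, -2.1]
grip_width: 0.0437
grasp_force: 43.3
```

play_rows --plan '[[[0,0,0],0],[[0,0,0],0],[[0,0,0],0],[[0,0,0.5],0],[[0,0,1.5],0],[[0,0,2.5],0],[[0,0,2.5],0]]' --jaw -0.53

```text
time_s: 9.8
position: [0.5136, 0.0875, 0.0837]
orientation: [[1.0, 0.003, -0.001], [0.003, -1.0, -0.0], [-0.001, 0.0, -1.0]]
ft_force: [0.5, -0.1, -0.0]
grip_width: 0.0653
grasp_force: 0.0
```

play_rows --plan '[[[-0.2,2.5,-0.3],-0.7],[[-0.2,2.5,-0.3],-0.7],[[-0.2,2.5,-0.3],-0.7],[[-0.2,2.5,-0.3],-0.7],[[-0.2,2.5,-0.3],-0.7],[[-0.2,2.0,-0.3],-0.7],[[0,2.0,-0.3],0],[[0,2.0,-0.3],0],[[0,0.2,0],0],[[0,0,0],0]]' --jaw -0.35

```text
time_s: 10.8
position: [0.5017, 0.2748, 0.059]
orientation: [[0.998, -0.07, -0.0], [-0.07, -0.998, 0.0], [-0.0, -0.0, -1.0]]
ft_force: [0.2, -0.3, -0.8]
grip_width: 0.0573
grasp_force: 0.0
```

Run:
```python
from h import *
o=readout.get_obs(); print(o["position"],o["grip_width"],o["ft_force"],o["joint_positions"])
p,d=vision.grab_frame("side"); cv2.imwrite("pics/s4.png",cv2.resize(p[0:250,240:500,::-1],None,fx=2.4,fy=2.4))
```

```text
[0.50171136 0.27477738 0.05895953] 0.05733987299881807 [ 0.21028659 -0.34611064 -0.79277652] [-0.45032279  0.48023739 -0.20431323  1.96387476  0.14403325  0.7111805
 -2.38230459]
```

View pics/s4.png

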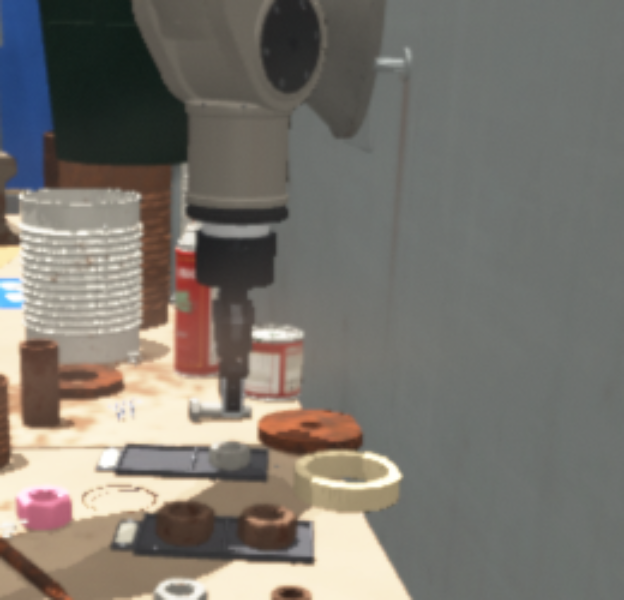

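Both large nuts sit in their tray, crops (185,520) and (267,525). The gripper stands clear of the horn, over the old medium nut at (230,455).

play_rows --plan '[[[0,0,-1.8],0],[[0,0,-1.5],0],[[0,0,-1.0],0],[[0,0,-0.4],0],[[0,0,0],0]]'

```text
time_s: 11.35
position: [0.5016, 0.2741, 0.0112]
orientation: [[0.997, -0.071, -0.001], [-0.071, -0.997, -0.001], [-0.001, 0.001, -1.0]]
ft_force: [-0.0, -0.2, -0.3]
grip_width: 0.0576
grasp_force: 0.0
```

play_rows --plan '[[[0,0,0],0],[[0,0,0],0],[[0,0,0],0],[[0,0,0],0],[[0,0,0],0],[[0,0,0],0]]' --jaw 1 --force 30

```text
time_s: 11.95
position: [0.5022, 0.2747, 0.0125]
orientation: [[0.997, -0.071, 0.001], [-0.071, -0.997, 0.0], [0.001, -0.001, -1.0]]
ft_force: [-2.0, -0.9, 6.4]
grip_width: 0.035
grasp_force: 30.5
```

play_rows --plan '[[[0,0,1.0],0],[[0,0,1.2],0],[[0,0,0.8],0],[[-1.5,0.2,0],0],[[-2.0,0.3,0],0],[[-2.0,0.3,0],0],[[-1.7,0.3,0],0],[[0,0,0],0],[[0,0,0],0]]'

```text
time_s: 12.85
position: [0.4296, 0.2858, 0.0421]
orientation: [[0.998, -0.07, 0.0], [-0.07, -0.998, 0.0], [0.0, -0.0, -1.0]]
ft_force: [-0.4, 0.4, -2.4]
grip_width: 0.035
grasp_force: 30.3
```

Run:
```python
from h import *
o=readout.get_obs(); print(o["position"],o["joint_positions"][-1])
p,d=vision.grab_frame("side"); cv2.imwrite("pics/s5.png",cv2.resize(p[100:260,240:440,::-1],None,fx=3,fy=3))
```

```text
[0.42964706 0.28578715 0.04210132] -2.495071236140307
```

View pics/s5.png

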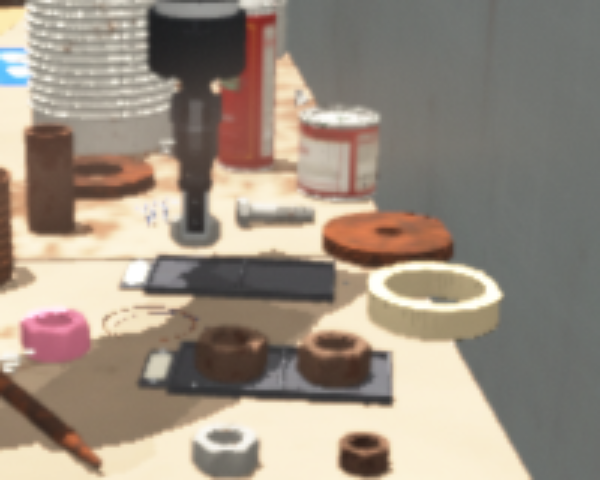

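The old medium nut is held, crop (195,230), above the front pocket. Both large nuts are seated. I'll lower the medium nut.

play_rows --plan '[[[0.1,0,-1.3],0],[[0,0,-0.9],0],[[0,0,-0.5],0],[[0,0,-0.2],0],[[0,0,0],0]]'

```text
time_s: 13.4
position: [0.4305, 0.2849, 0.0124]
orientation: [[0.997, -0.071, -0.001], [-0.071, -0.997, -0.001], [-0.001, 0.001, -1.0]]
ft_force: [-1.6, -2.3, 4.3]
grip_width: 0.0347
grasp_force: 30.7
```

play_rows --plan '[[[0,0,0],0],[[0,0,0],0],[[0,0,0],0],[[0,0,0.5],0],[[0,0,1.5],0],[[0,0,2.0],0],[[0,0,2.0],0]]' --jaw -0.35

```text
time_s: 14.1
position: [0.4307, 0.2855, 0.0737]
orientation: [[0.997, -0.071, -0.0], [-0.071, -0.997, -0.0], [-0.0, 0.0, -1.0]]
ft_force: [0.2, 0.3, -0.1]
grip_width: 0.0576
grasp_force: 0.0
```

play_rows --plan '[[[0.1,-4.0,0.1],0],[[0.1,-4.0,0.1],0],[[0.1,-4.0,0],0],[[0,-4.0,0],0.5],[[0,-4.0,0],0.5],[[0,-4.0,0],0],[[-0.2,-4.0,0],0],[[-0.2,-3.9,0],0],[[0,0,-2.0],0],[[0,0,-1.5],0],[[0,0,0],0]]'

```text
time_s: 15.2
position: [0.429, -0.0338, 0.0389]
orientation: [[0.999, -0.054, -0.002], [-0.054, -0.999, 0.0], [-0.002, 0.0, -1.0]]
ft_force: [-0.0, 0.8, 0.7]
grip_width: 0.058
grasp_force: 0.0
```

play_rows --plan '[[[0,0,-1.5],0],[[0,0,-1.0],0],[[0,0,-0.5],0],[[0,0,0],0],[[0,0,0],0]]'

```text
time_s: 15.7
position: [0.4301, -0.0334, 0.0101]
orientation: [[0.999, -0.053, 0.0], [-0.053, -0.999, 0.0], [0.0, -0.0, -1.0]]
ft_force: [0.5, -0.5, 0.1]
grip_width: 0.0574
grasp_force: 0.0
```

play_rows --plan '[[[0,0,0],0],[[0,0,0],0],[[0,0,0],0],[[0,0,0],0],[[0,0,0],0],[[0,0,0],0]]' --jaw 1

```text
time_s: 16.3
position: [0.4302, -0.0335, 0.0104]
orientation: [[0.999, -0.054, 0.001], [-0.054, -0.999, 0.0], [0.001, -0.0, -1.0]]
ft_force: [-2.2, 0.4, 9.2]
grip_width: 0.0348
grasp_force: 28.9
```

play_rows --plan '[[[0,0,1.5],0],[[0,0,2.5],0],[[0,0,2.5],0],[[0.9,3.6,0],0],[[0.9,3.9,0],0],[[0.9,3.9,0],0],[[0.9,3.9,0],0],[[0.9,3.9,0],0],[[0.9,3.9,0],0],[[0.9,3.9,0],0],[[0.9,3.7,0],0],[[0,0,0],0]]'

```text
time_s: 17.5
position: [0.502, 0.2793, 0.0752]
orientation: [[0.999, -0.048, 0.001], [-0.048, -0.999, 0.003], [0.001, -0.003, -1.0]]
ft_force: [0.4, -0.3, -1.1]
grip_width: 0.035
grasp_force: 31.1
```

play_rows --plan '[[[0,0,-2.0],0],[[0,0,-1.5],0],[[0,0,0],0],[[0,0,0],0]]'

```text
time_s: 17.9
position: [0.5017, 0.273, 0.0397]
orientation: [[0.999, -0.054, -0.001], [-0.054, -0.999, -0.001], [-0.001, 0.001, -1.0]]
ft_force: [0.9, -0.3, -1.5]
grip_width: 0.0345
grasp_force: 31.1
```

Run:
```python
from h import *
p,d=vision.grab_frame("side"); cv2.imwrite("pics/s6.png",cv2.resize(p[100:260,240:440,::-1],None,fx=3,fy=3))
```

```text
(no output)
```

View pics/s6.png

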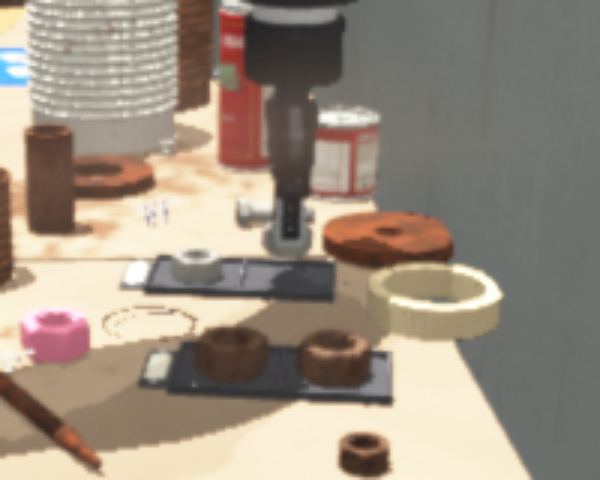

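The new medium nut is held over the rear pocket, crop (288,240), and the old one sits in the front pocket at (197,265). I'll lower and release.

play_rows --plan '[[[0.1,0.1,-1.2],0],[[0,0,-0.9],0],[[0,0,-0.5],0],[[0,0,0],0],[[0,0,0],0]]'

```text
time_s: 18.45
position: [0.5027, 0.2744, 0.0134]
orientation: [[0.999, -0.053, -0.0], [-0.053, -0.999, -0.0], [-0.0, 0.0, -1.0]]
ft_force: [0.4, 0.7, -1.0]
grip_width: 0.0349
grasp_force: 32.0
```

play_rows --plan '[[[0,0,0],0],[[0,0,0],0],[[0,0,0],0],[[0,0,0.5],0],[[0,0,1.5],0],[[0,0,2.0],0],[[0,0,2.0],0]]' --jaw -0.35

```text
time_s: 19.15
position: [0.5029, 0.2746, 0.0756]
orientation: [[0.999, -0.053, 0.0], [-0.053, -0.999, 0.0], [0.0, -0.0, -1.0]]
ft_force: [-0.5, 0.1, -0.4]
grip_width: 0.0579
grasp_force: 0.0
```

play_rows --plan '[[[-0.5,-4.0,0],0],[[-0.5,-4.0,0],0],[[-0.5,-4.0,0],0],[[-0.5,-4.0,0.5],0],[[-0.5,-4.0,0.5],0],[[-0.5,-4.0,0.5],0],[[-0.5,-4.0,0.5],0],[[0,-4.0,0.5],0],[[0,-4.0,0.5],0],[[0,-4.0,0.5],0],[[0,-4.0,0.5],0],[[0,-4.0,0],0]]'

```text
time_s: 20.35
position: [0.4683, -0.2073, 0.1158]
orientation: [[0.999, -0.053, 0.002], [-0.053, -0.999, -0.0], [0.002, 0.0, -1.0]]
ft_force: [2.0, 0.5, 0.4]
grip_width: 0.0577
grasp_force: 0.0
```

Run:
```python
from h import *
p,d=vision.grab_frame("top"); W=cloud("top",d); Z=W[...,2]
cv2.imwrite("pics/t9.png",cv2.resize(p[115:235,200:460,::-1],None,fx=3,fy=3,interpolation=cv2.INTER_CUBIC))
c={"M":((466.5,279.7),-9.2),"L":((477.6,93.1),-9.8)}
for n,t,x,h in [("oldM","M",-36.5,.022),("newM","M",36.5,.022),("oldL","L",-36.5,.027),("newL","L",36.5,.027)]:
    (cx,cy),a=c[t]; a=np.radians(a); A=np.array([np.cos(a),np.sin(a)])
    q=np.hypot(W[...,0]*1e3-cx-x*A[0],W[...,1]*1e3-cy-x*A[1])<36
    m=(q&(Z>h-.006)&(Z<h+.01)).astype(np.uint8)
    if m.sum()<20: print(n,"hidden"); continue
    k,lab,st,ce=cv2.connectedComponentsWithStats(m); i=1+st[1:,4].argmax()
    co,_=cv2.findContours((lab==i).astype(np.uint8),0,2); M=cv2.moments(max(co,key=cv2.contourArea))
    P=ray("top",[[M["m10"]/M["m00"],M["m01"]/M["m00"]]],h)[0,:2]*1e3; r=P-[cx,cy]
    zz=Z[lab==i]; print(n,"tray xy off pocket",round(r@A-x,1),round(r@[-A[1],A[0]],1),"ztop",np.round(np.percentile(zz,[10,50,90]),4))
```

```text
oldM tray xy off pocket -0.3 -0.6 ztop [0.0189 0.0218 0.0247]
newM tray xy off pocket -0.4 0.4 ztop [0.0188 0.0222 0.0248]
oldL tray xy off pocket 1.7 1.1 ztop [0.0242 0.0269 0.0295]
newL tray xy off pocket -1.5 0.7 ztop [0.0245 0.0272 0.0299]
```

View pics/t9.png

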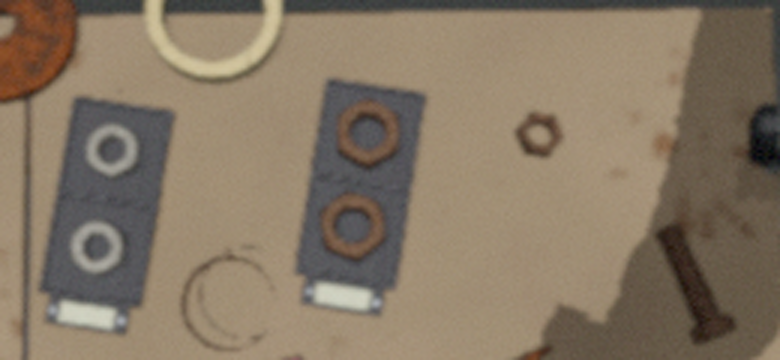

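The final view shows all four nuts flat and within 2 mm of their pocket centres: medium at crop (111,150) and (97,246), large at (368,133) and (353,225). The small nut and the dark bolt haven't moved in this crop, and the grey bolt looked unchanged in the last side view.

play_rows --plan '[[[0,0,0],0],[[0,0,0],0],[[0,0,0],0]]'

```text
time_s: 20.7
position: [0.4681, -0.2045, 0.1143]
orientation: [[0.999, -0.052, 0.001], [-0.052, -0.999, 0.0], [0.001, -0.0, -1.0]]
ft_force: [-0.2, -0.8, -0.3]
grip_width: 0.0579
grasp_force: 0.0
```

```bash
python3 -c "
from rig import robot
print(robot.close_job())"
```

```text
the job is handed in; nothing more can be done
None
```

The job is handed in at about 21 s: both old nuts are in the front pockets with the matching new nuts behind them, all flat and within about 2 mm of centre, and I left the small nut, the bolts and the pink look-alike alone.

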